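Load and close the nut case

ROBOT

A 6-joint arm with a two-finger parallel gripper is mounted at the origin on the work surface. World frame = base frame: x ahead of the robot, y to its left, z up, the work surface at z = 0. Lengths are in mm, angles in rad, forces in N, time in s.
With the tool pointing down it reaches from about 225 to 725 mm from the base axis. Payload 3.1 kg.
Tool frame: the origin (TCP) lies midway between the tips of the shut fingers; the grasp point (between the pads) lies 19 mm behind it; z points along the fingers, y is the direction in which the jaws open and shut (so a half turn about z gives the same grasp; the last joint's range is limited). The gripper opens to 85 mm and grips with 20 to 120 N. Pads are 22 mm wide; open, the fingers measure 114 mm over their backs; the gripper's body (76 mm by 85 mm) begins 54 mm behind the grasp point. The pads swing forward as they close: fully open they stand 13 mm farther back than shut.
Start: joints at [1.158, 0.048, 0.099, 1.622, 0, 1.443], TCP at [147.514, 503.842, 231.312] pointing down, gripper open.
Joint ranges: [-2.91, 2.91], [-0.99, 1.94], [-1.21, 1.42], [-2.12, 2.29], [-1.49, 1.47], [-3.14, 3.14]. Speed limits (rad/s): [2.79, 2.79, 3.14, 3.14, 3.14, 3.14].

INTERFACE

Orientations are given as a unit quaternion [x, y, z, w].
In Python, from rig import r, vision gives the robot as it stands.
- The arm moves only by the tool step_arm, never from a script. Its argument "plan" is a list of rows, each a list of 2 entries, a list of its own where there are three numbers: the shift along the tool's x, y, z as a fraction of full scale, then the turn about the tool's z as a fraction of full scale. A call has 1 to 12 rows; each row shifts and turns the commanded pose from where the row before left it, along the tool's axes as they then stand; what a row does not reach is not made up. Full scale, the value 1, is 0.6 m for a shift and 45 degrees for a turn. A row lasts 1/12 s, in which the tool goes at most 41.7 mm and 7.16 degrees, less where a joint would pass 70% of its speed; a pose out of reach is approached as far as the arm can. A call with a number of a shift or a turn outside -1 to 1 is refused whole. A call with a gripper value outside its range is refused whole. "claw" is the closure in counts, from 0 (fully open) to 255 (shut), set as the call begins (left out, the last holds). The fingers move at their own pace and stop on an object; the grip force is fixed at half the most. Time passes only in rows, so rows that do not move let the fingers close. It gives the time, the measured TCP pose, the force and the opening at its end, in the units of the state.
- r.read_state(): the state, without advancing time (a new reading comes with each control period).
- vision.camera(name): name is "side" or "top" or "wrist"; returns the picture (400x640x3 uint8, blue, green, red); there is no depth.
- vision.camera_params(name): a dict with "camera_matrix" (3x3 intrinsics, pixels), "dist_coeffs" ([k1, k2, p1, p2, k3] as OpenCV has them; the pictures are not rectified), "origin" and "attitude" of the camera in the world. Camera axes: x right, y down, z forward; pixel columns grow to the right and rows downward; lengths in mm; the calibration is good to about 2 mm. A picture is of the moment at which its call begins: read the wrist's pose just before it. camera_params takes no time and is no camera call; for the wrist camera it gives the pose at the moment of the call.
- r.job_done(): hands the job in, once; it reports no verdict.
The state is a dict: "t": time; "q": joint angles; "qvel": joint speeds; "joint_efforts": joint torques, N m; "ee_pos": TCP position; "tool_rot": TCP orientation; "wrist_force": force on the tool from outside, world axes, zero at the start; "ft_torque": the same for the moment, N m; "width": opening from 0.0 (shut) to 1.0 (fully open).
Only numpy, scipy, OpenCV 4.12 (cv2) and the standard library are available. Lean on these libraries where they do the work, as an engineer would, in place of code of your own. Each camera call takes 0.05 s, during which the arm holds its last target. There are 200 camera calls.

TASK

The case's orange catch was left home, in the lid's way: swing the half-open clear lid well back past upright and slide the catch fully back, in either order. Then slide each big ring nut on the blue deck, without picking it up or squeezing it, until it drops flat into a pocket of its own; shut the lid fully and after that slide the catch fully home over it. Push gently, under 25 N on nuts and lid, and leave the other things on the table where they are.

Things in the scene. Friction and masses are not known exactly. Their poses are not given: they have to be found in the camera images.
- case: Fixed low nut case, 260 (x) by 410 mm (y); origin: centre of its underside, x away from the robot, z up. Blue deck: top at z = 30 mm, x = -42 to 122, y = -197 to 197, with a rim 12 mm high on its far side and both ends. Its near edge (x = -42) is open to a row of four pockets, behind which (x = -118 to -130) and at whose ends (|y| over 168) solid walls rise to z = 50 mm
- pocket0 (a point): centre of the floor of a square open pocket, 76 x 76 mm and 12 mm deep below the deck (8 mm strips, flush with the deck, part the pockets): at x = -80, y = -126, z = 18 mm in the case's frame
- pocket1 (a point): centre of the floor of a square open pocket, 76 x 76 mm and 12 mm deep below the deck (8 mm strips, flush with the deck, part the pockets): at x = -80, y = -42, z = 18 mm in the case's frame
- pocket2 (a point): centre of the floor of a square open pocket, 76 x 76 mm and 12 mm deep below the deck (8 mm strips, flush with the deck, part the pockets): at x = -80, y = 42, z = 18 mm in the case's frame
- pocket3 (a point): centre of the floor of a square open pocket, 76 x 76 mm and 12 mm deep below the deck (8 mm strips, flush with the deck, part the pockets): at x = -80, y = 126, z = 18 mm in the case's frame
- lid_hinge (a point): middle of the lid's hinge axis, which runs along the case's y, at x = -124, z = 53 mm in the case's frame (near edge of the case)
- lid_edge (a point): middle of the clear lid's free edge, 96 mm from the hinge axis. The lid is a clear 5 mm plate, 336 mm long (along y), with an orange bar 12 mm wide and 8 mm high along the free edge on its outer (upper) face
- lid (a joint): angle of the clear lid, rad: 0 = flat shut over the pockets, 1.57 = upright, 2.1 = leaning back towards the robot at its stop. 0.15 kg; it stays where it is left above about 0.9 rad and below about 0.5 rad sinks shut slowly by itself; a nut that stands on the deck or half in a pocket under it keeps it from shutting
- catch_knob (a point): top centre of the catch's orange round knob, 24 mm in diameter, 32 mm tall, which stands on a steel bolt plate at the left end of the lid; the plate's top is 32 mm below this point
- catch (a joint): travel of the catch, m: 0 = drawn back (towards the case's +y), 0.036 = fully home over the lid (towards the case's -y); about 1.5 N of friction, stays where it is left. Found home or nearly home at the start; while home it stands in the way of the lid coming down
- nut0: loose red hexagonal ring nut, 58 mm across flats, 67 mm across corners, 26 mm thick, open bore 40 mm through it, about 0.11 kg; origin at the centre of its underside, z up, lies flat on the deck at the start. May be absent
- nut1: loose brass-yellow hexagonal ring nut, 58 mm across flats, 67 mm across corners, 26 mm thick, open bore 40 mm through it, about 0.11 kg; origin at the centre of its underside, z up, lies flat on the deck at the start. May be absent
- nut2: loose plain aluminium (silver) hexagonal ring nut, 58 mm across flats, 67 mm across corners, 26 mm thick, open bore 40 mm through it, about 0.11 kg; origin at the centre of its underside, z up, lies flat on the deck at the start. May be absent
- nut3: loose green hexagonal ring nut, 58 mm across flats, 67 mm across corners, 26 mm thick, open bore 40 mm through it, about 0.11 kg; origin at the centre of its underside, z up, lies flat on the deck at the start. May be absent
- cup: frosted white cup, 80 mm mouth, 100 mm tall, upright on the table; bystander, origin at its underside or middle
- screwdriver: screwdriver, 180 mm long, lying on the table; bystander, origin at its underside or middle
- wrench: steel wrench, 180 mm long, lying to the right of the case; bystander, origin at its underside or middle
- jar: closed jar, 64 mm across, 80 mm tall; bystander, origin at its underside or middle
- tape: yellow tape roll, 90 mm across, 25 mm high, lying on the grey mat; bystander, origin at its underside or middle
- sanding_block: cork block, 110 x 60 x 35 mm; bystander, origin at its underside or middle
Not all that is in view belongs to the job. Of the things shaped like the nut0, the red one is meant.

How it is judged (in metres and radians):
On the way, in this order (a step that is already met when the one before it is completed fails the run):
1. the lid is swung back past upright (beyond 1.7 rad) and the catch drawn back (below 8 mm) (value of joint lid above 1.7 rad and value of joint catch below 0.008 m), for 0.2 s.
2. every nut lies flat in a pocket, the lid still open (z of nut0 in the frame of case between 0.012 and 0.0225 m and angle between each of nut0, nut1, nut2, nut3's own z axis and vertical below 0.12 rad and x of each of nut0, nut1, nut2, nut3 in the frame of case below -0.06 m and z of nut1 in the frame of case between 0.012 and 0.0225 m and z of nut2 in the frame of case between 0.012 and 0.0225 m and z of nut3 in the frame of case between 0.012 and 0.0225 m and value of joint lid above 1.2 rad), for 0.2 s.
3. the lid is shut, the catch still back (value of joint lid below 0.07 rad and value of joint catch below 0.014 m), for 0.2 s.
4. the catch is home over the shut lid (value of joint lid below 0.07 rad and value of joint catch above 0.031 m), for 0.2 s.
At the end, for the whole second after the job is handed in: every nut present lies flat (within 0.12 rad) and at rest in a pocket (its underside within 4.5 mm of the pocket floor), the lid is shut (below 0.07 rad) and the catch home (beyond 31 of its 36 mm) (all of step 4 and z of nut0 in the frame of case between 0.012 and 0.0225 m and angle between each of nut0, nut1, nut2, nut3's own z axis and vertical below 0.12 rad and x of each of nut0, nut1, nut2, nut3 in the frame of case below -0.06 m and z of nut1 in the frame of case between 0.012 and 0.0225 m and z of nut2 in the frame of case between 0.012 and 0.0225 m and z of nut3 in the frame of case between 0.012 and 0.0225 m and linear speed of each of nut0, nut1, nut2, nut3 below 0.02 m/s); the robot touches nothing.
It fails at once if the lid comes down (below 0.6 rad) while the catch is in its way (value of joint lid between 0.1 and 0.6 rad and value of joint catch above 0.02 m).
It fails at once if a nut is pushed or squeezed with more than 25 N (contact force between the fingers and nut0 above 25 N or contact force between the fingers and nut1 above 25 N or contact force between the fingers and nut2 above 25 N or contact force between the fingers and nut3 above 25 N).
It fails at once if the lid is pushed with more than 25 N (contact force between any of the fingers, the arm and lid above 25 N).
It fails at once if a nut is picked up (more than 40 mm above the deck) (z of any of nut0, nut1, nut2, nut3 in the frame of case above 0.07 m).
It fails at once if another thing on the table is moved more than 30 mm (distance of any of cup, screwdriver, wrench, jar, tape, sanding_block from where it was at the start of the episode above 0.03 m).
Of nut0, nut1, nut2, nut3 only 2 to 4 are there at a start; the rules pass over those that are not, and their reading is None.
At some moment in a run one of nut0, nut1, nut2, nut3 may be knocked a few centimetres aside while the robot is not near it.
It also fails if it takes over 210 s, if anything falls off the work surface, if the arm or the gripper's body presses on something with over 40 N, if the wrist force passes 120 N, or if a joint passes its speed limit or range.

## Working session

There is one attempt and no reset: what is moved stays moved. The work goes in short steps, Python scripts to look and compute and a tool call to move; the robot and the scene stay as the last step left them, time stands still between calls to the robot, and variables do not carry over. Pictures are saved under pics/ and viewed, about 12 in all and at most 16, crops included, and the job is handed in when it is done.

Besides the shell and the picture viewer there is one more tool, called after "Request:" by a JSON object that holds its "name" and its "arguments", one argument or row to a line. step_arm: Moves the arm, as the interface text tells. Shift numbers are shares of 0.6 m and turn numbers shares of 45 degrees, none past 1 either way. Its arguments: {"type":"object","properties":{"plan":{"type":"array"},"claw":{"type":"number"}},"required":["plan"]}

```bash
ls; mkdir -p pics; python3 - <<'E'
from rig import r, vision
import cv2, numpy as np
s=r.read_state(); print({k:np.round(v,3).tolist() for k,v in s.items()})
for n in("top","side"):
    cv2.imwrite(f"pics/{n}0.png",vision.camera(n))
    p=vision.camera_params(n); print(n,{k:np.round(v,4).tolist() for k,v in p.items()})
E
```

```text
pics
{'t': 0.0, 'q': [1.158, 0.049, 0.098, 1.622, 0.0, 1.443], 'qvel': [0.003, -0.001, 0.002, 0.001, -0.001, -0.001], 'joint_efforts': [-0.001, -33.878, 32.002, 0.02, -0.0, -0.0], 'ee_pos': [147.267, 503.277, 230.112], 'tool_rot': [0.142, 0.99, -0.001, -0.0], 'wrist_force': [0.608, -0.142, 0.246], 'ft_torque': [-0.029, 0.004, 0.01], 'width': 1.001}
top {'camera_matrix': [[399.8025, 0.0, 318.7902], [0.0, 399.8025, 204.6401], [0.0, 0.0, 1.0]], 'dist_coeffs': [-0.0081, 0.0, 0.0, 0.0, 0.0], 'origin': [495.9754, -35.8759, 1378.3078], 'attitude': [0.7112, -0.7024, 0.0179, -0.0208]}
side {'camera_matrix': [[367.5175, 0.0, 322.2217], [0.0, 367.5175, 200.6021], [0.0, 0.0, 1.0]], 'dist_coeffs': [0.0201, 0.0, 0.0, 0.0, 0.0], 'origin': [487.1386, 797.4022, 880.9831], 'attitude': [-0.0455, 0.9171, -0.3957, 0.0192]}
```

View pics/top0.png

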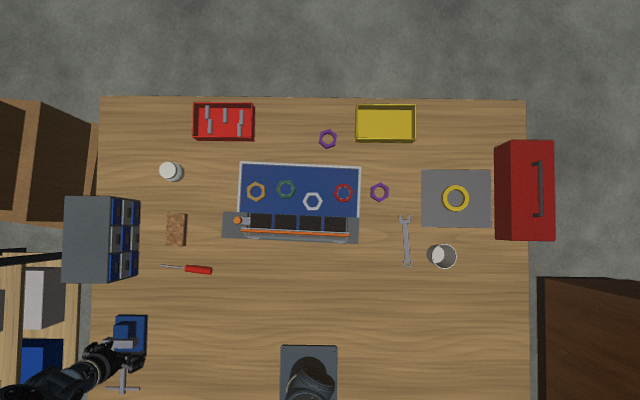

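View pics/side0.png

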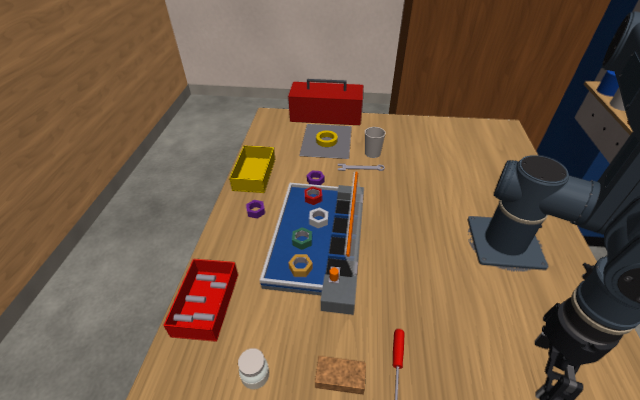

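The top view shows all four nuts on the deck: yellow (256,191), green (286,188), silver (313,201) and red (343,192). Purple decoys lie off the case at (327,139) and (379,192). The knob is at (237,220) and the lid bar runs along y≈233. Next I'll enlarge crops to fit the case pose.

```bash
cat > h.py <<'E'
from rig import r, vision
import cv2, numpy as np
from scipy.spatial.transform import Rotation as R
def P(n):
    p=vision.camera_params(n); return np.array(p["camera_matrix"]),np.array(p["dist_coeffs"]),np.array(p["origin"]),R.from_quat(p["attitude"])
def ray(n,uv,p=None):
    K,d,o,A=p or P(n); u=cv2.undistortPoints(np.array(uv,float).reshape(-1,1,2),K,d).reshape(-1,2)
    return o,A.apply(np.c_[u,np.ones(len(u))])
def at_z(n,uv,z,p=None):
    o,v=ray(n,uv,p); return o+v*((z-o[2])/v[:,2])[:,None]
def proj(n,X,p=None):
    K,d,o,A=p or P(n); q=A.inv().apply(np.array(X,float).reshape(-1,3)-o)
    return cv2.projectPoints(q,np.zeros(3),np.zeros(3),K,d)[0].reshape(-1,2)
def crop(img,x,y,w,h,s): return cv2.resize(img[y:y+h,x:x+w],None,fx=s,fy=s,interpolation=cv2.INTER_CUBIC)
E
python3 - <<'E'
from h import *
t=cv2.imread("pics/top0.png"); s=cv2.imread("pics/side0.png")
cv2.imwrite("pics/c1.png",np.vstack([crop(t,215,150,160,100,5)]))
cv2.imwrite("pics/c2.png",crop(s,250,165,130,150,4))
E
```

```text
(no output)
```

View pics/c1.png

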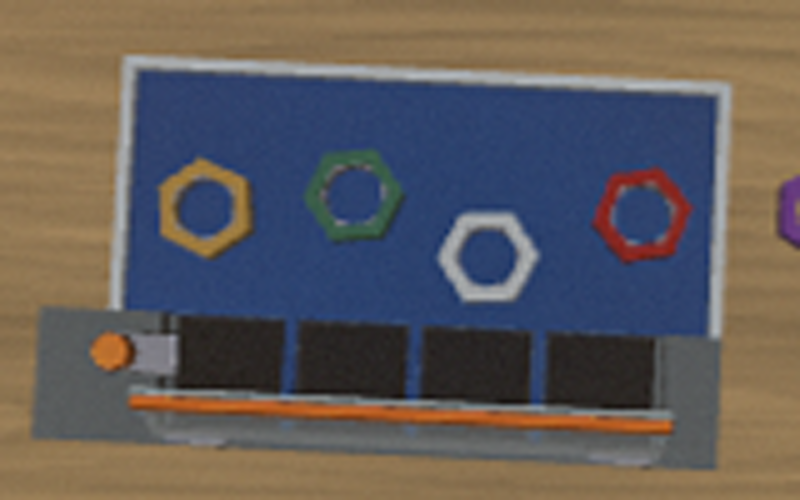

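View pics/c2.png

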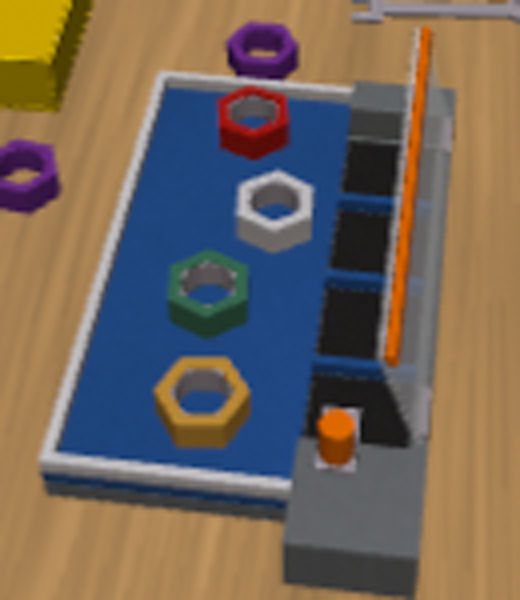

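```bash
cat > a.py <<'E'
from h import *
from scipy.optimize import least_squares
T=lambda u,v:(215+u/5,150+v/5)
S=lambda u,v:(250+u/4,165+v/4)
obj=[(130,205,42),(130,-205,42),(-42,-164,30),(-42,164,30),(-130,-205,50)]
tp=[T(124,57),T(731,86),T(657,338),T(180,315),T(717,468)]
so=[(130,205,42),(130,-205,42)]; sp=[S(42,458),S(163,74)]
pt,ps=P("top"),P("side")
def X(p,q): 
    c,s=np.cos(p[2]),np.sin(p[2]); q=np.array(q,float)
    return np.c_[p[0]+c*q[:,0]-s*q[:,1],p[1]+s*q[:,0]+c*q[:,1],q[:,2]]
f=lambda p:np.r_[(proj("top",X(p,obj),pt)-tp).ravel(),(proj("side",X(p,so),ps)-sp).ravel()]
g=least_squares(f,[550,0,0]); p=g.x
print("case",p,np.round(g.fun.reshape(-1,2),1).tolist())
def C(w):
    c,s=np.cos(p[2]),np.sin(p[2]); d=np.array(w)[:,:2]-p[:2]; return np.c_[c*d[:,0]+s*d[:,1],-s*d[:,0]+c*d[:,1]]
for n,u in dict(y=(204,208),g=(353,195),s=(488,257),r=(642,214)).items():
    w=at_z("top",[T(*u)],56,pt); print(n,w.round(0),C(w).round(0))
def tri(a,b):
    o1,v1=ray("top",[a],pt);o2,v2=ray("side",[b],ps)
    A=np.c_[v1[0],-v2[0]]; k=np.linalg.lstsq(A,o2-o1,rcond=None)[0]
    q=(o1+k[0]*v1[0]+o2+k[1]*v2[0])/2; return q,C([q])
print("knob",tri(T(110,350),S(336,420)))
for nm,a,b in(("barL",T(131,402),S(390,360)),("barR",T(671,425),S(426,30))):
    q,c=tri(a,b); print(nm,q,c,"ang",np.arctan2(q[2]-53,c[0,0]+124))
np.save("case.npy",p)
E
python3 a.py
```

```text
case [ 5.74322066e+02  3.77245176e+01 -3.18614582e-02] [[-0.1, 0.3], [0.1, -0.2], [0.4, 0.1], [-1.3, 0.3], [0.1, 1.1], [-0.4, -0.0], [-1.2, -1.5]]
y [[609. 180.  56.]] [[ 30. 143.]]
g [[619.  81.  56.]] [[43. 45.]]
s [[579.  -9.  56.]] [[  6. -47.]]
r [[ 609. -111.   56.]] [[  39. -148.]]
knob (array([512.8947234 , 230.63856014, 101.06967874]), array([[-67.54164924, 190.85929859]]))
barL [480.68536984 208.89096871 139.31549392] [[-99.04186273 168.09668144]] ang 1.289323013019569
barR [ 469.52919821 -125.38966589  140.23965377] [[ -99.54350569 -166.36968636]] ang 1.2974752414266724
```

Request:
{"name": "step_arm", "arguments": {
  "plan": [
    [[0, 0, 0], -0.108],
    [[0, 0, 0], -0.107],
    [[0, 0, 0], -0.107],
    [[-0.045, -0.05, 0], 0],
    [[-0.045, -0.05, 0], 0],
    [[-0.045, -0.05, 0], 0],
    [[-0.045, -0.05, 0], 0],
    [[-0.045, -0.05, 0], 0],
    [[-0.045, -0.05, 0], 0],
    [[-0.045, -0.05, 0], 0],
    [[-0.045, -0.05, 0], 0]
  ],
  "claw": 255
}}

```text
t: 1.02
ee_pos: [356.3, 255.3, 230.9]
tool_rot: [0.016, 1.0, -0.0, -0.0]
wrist_force: [1.1, -0.1, 0.5]
width: -0.001
```

```bash
cat > st.py <<'E'
# st.py [x y z]: TCP in case frame, yaw error; with target: shift fractions needed (tool axes)
import sys
from h import *
def go():
    p=np.load("case.npy"); s=r.read_state(); Rc=R.from_euler('z',p[2])
    e=Rc.inv().apply(np.array(s["ee_pos"])-[p[0],p[1],0]); M=R.from_quat(s["tool_rot"])
    y=Rc.inv().apply(M.apply([0,1,0])); yaw=np.degrees(np.arctan2(-y[0],y[1]))
    print("t %.2f case"%s["t"],e.round(1),"yawerr %.2f (turn %+.3f)"%(yaw,yaw/45),"F",np.round(s["wrist_force"],1),"w %.2f"%s["width"])
    if len(sys.argv)>3:
        d=M.inv().apply(Rc.apply(np.array(sys.argv[1:4],float)-e))
        print("need mm",d.round(1),"frac",(d/600).round(4))
go()
E
python3 st.py -40 0 230
```

```text
t 1.02 case [-224.8  210.5  230.9] yawerr 0.01 (turn +0.000) F [ 1.1 -0.1  0.5] w -0.00
need mm [-184.8 -210.6    0.9] frac [-0.3079 -0.351   0.0014]
```

Request:
{"name": "step_arm", "arguments": {
  "plan": [
    [[-0.044, -0.05, 0], 0],
    [[-0.044, -0.05, 0], 0],
    [[-0.044, -0.05, 0], 0],
    [[-0.044, -0.05, 0], 0],
    [[-0.044, -0.05, 0], 0],
    [[-0.044, -0.05, 0], 0],
    [[-0.044, -0.05, 0], 0],
    [[0, 0, 0], 0],
    [[0, 0, 0], 0]
  ]
}}

```text
t: 1.77
ee_pos: [534.1, 39.4, 229.6]
tool_rot: [0.018, 1.0, 0.0, -0.002]
wrist_force: [-0.2, 0.4, 0.3]
width: -0.003
```

```bash
python3 - <<'E'
from h import *
np.save("wp.npy",np.array([0]))
p=vision.camera_params("wrist"); print({k:np.round(v,3).tolist() for k,v in p.items()})
cv2.imwrite("pics/w1.png",vision.camera("wrist"))
E
python3 st.py -40 0 100
```

```text
{'camera_matrix': [[305.888, 0.0, 324.416], [0.0, 305.888, 201.315], [0.0, 0.0, 1.0]], 'dist_coeffs': [-0.02, 0.0, 0.0, 0.0, 0.0], 'origin': [464.813, 42.765, 371.991], 'attitude': [0.713, 0.688, 0.094, 0.098]}
t 1.82 case [-41.    1.7 230.2] yawerr -0.10 (turn -0.002) F [-0.  -0.6  0.7] w 0.00
need mm [ -1.3  -1.8 130.2] frac [-0.0022 -0.0029  0.217 ]
```

View pics/w1.png

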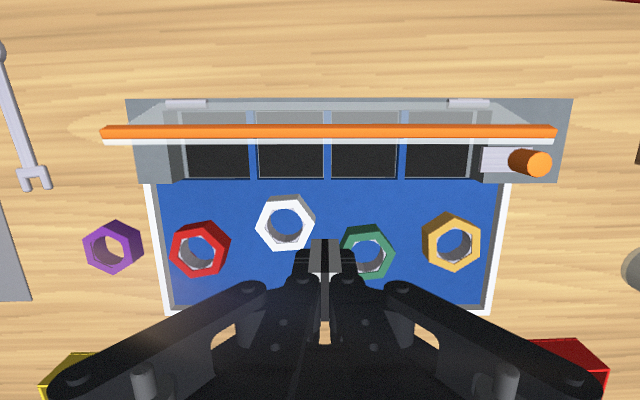

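The wrist view shows the lid upright-ish with its bar at y≈132, the knob top at (539,163), and nuts red (200,249), silver (285,224), green (367,253) and yellow (451,243). I'll check the case pose against it, then push the lid.

```bash
cat >> h.py <<'E'
def cw(q):
    p=np.load("case.npy"); return R.from_euler('z',p[2]).apply(np.array(q,float).reshape(-1,3))+[p[0],p[1],0]
def wc(w):
    p=np.load("case.npy"); return R.from_euler('z',-p[2]).apply(np.array(w,float).reshape(-1,3)-[p[0],p[1],0])
E
python3 - <<'E'
from h import *
p=P("wrist")
print("proj rimL/R far",proj("wrist",cw([(130,205,42),(130,-205,42),(-130,-205,50),(-42,164,30),(-42,-164,30),(-67,191,101)]),p).round(0).tolist())
for n,u in dict(r=(200,249),s=(285,224),g=(367,253),y=(451,243)).items(): print(n,wc(at_z("wrist",[u],56,p)).round(0))
for z in(90,96,101): print("knob",wc(at_z("wrist",[(539,163)],z,p)).round(1))
E
```

```text
proj rimL/R far [[485.0, 314.0], [161.0, 314.0], [119.0, 97.0], [466.0, 178.0], [179.0, 179.0], [534.0, 166.0]]
r [[  34. -138.   56.]]
s [[  4. -41.  56.]]
g [[39. 50. 56.]]
y [[ 27. 144.  56.]]
knob [[-68.4 203.2  90. ]]
knob [[-69.3 198.9  96. ]]
knob [[-70.  195.4 101. ]]
```

Request:
{"name": "step_arm", "arguments": {
  "plan": [
    [[0, 0, 0.045], 0],
    [[0, 0, 0.045], 0],
    [[0, 0, 0.045], 0],
    [[0, 0, 0.045], 0],
    [[0, 0, 0.035], 0],
    [[0, 0, 0], 0],
    [[0.016, 0, 0], 0],
    [[0.016, 0, 0], 0],
    [[0.016, 0, 0], 0],
    [[0.016, 0, 0], 0],
    [[0, 0, 0], 0]
  ]
}}

```text
t: 2.73
ee_pos: [494.4, 43.4, 104.0]
tool_rot: [0.015, 1.0, 0.0, 0.001]
wrist_force: [0.8, 0.4, -0.7]
width: 0.001
```

Request:
{"name": "step_arm", "arguments": {
  "plan": [
    [[0.01, 0, 0], 0],
    [[0.01, 0, 0], 0],
    [[0.01, 0, 0], 0],
    [[0.006, 0, 0], 0],
    [[0.006, 0, 0], 0],
    [[0.006, 0, 0], 0],
    [[0.006, 0, 0], 0],
    [[0.006, 0, 0], 0],
    [[0.006, 0, 0], 0]
  ]
}}

```text
t: 3.48
ee_pos: [457.8, 43.8, 104.7]
tool_rot: [0.016, 1.0, -0.0, 0.003]
wrist_force: [1.1, 0.6, 1.9]
width: -0.004
```

```bash
python3 st.py -134 0 100
```

```text
t 3.48 case [-116.7    2.4  104.7] yawerr 0.01 (turn +0.000) F [1.1 0.6 1.9] w -0.00
need mm [17.3 -2.4  4.6] frac [ 0.0289 -0.004   0.0077]
```

Request:
{"name": "step_arm", "arguments": {
  "plan": [
    [[0.006, 0, 0], 0],
    [[0.006, 0, 0], 0],
    [[0.006, 0, 0], 0],
    [[0.006, 0, 0], 0],
    [[0.006, 0, 0], 0],
    [[0.004, 0, 0], 0],
    [[0, 0, 0], 0]
  ]
}}

```text
t: 4.07
ee_pos: [436.3, 44.3, 102.6]
tool_rot: [0.016, 1.0, -0.0, 0.001]
wrist_force: [3.6, -0.3, -0.9]
width: -0.005
```

```bash
python3 st.py -67 150 110; python3 - <<'E'
from h import *
s=vision.camera("side"); cv2.imwrite("pics/s1.png",crop(s,250,165,130,150,4))
E
```

```text
t 4.07 case [-138.2    2.2  102.6] yawerr -0.01 (turn -0.000) F [ 3.6 -0.3 -0.9] w -0.00
need mm [-71.2 147.8  -7.2] frac [-0.1187  0.2463 -0.012 ]
```

View pics/s1.png

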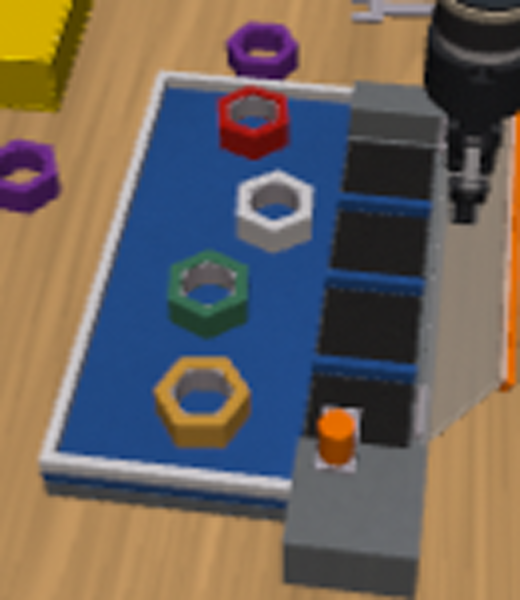

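The side view shows the lid leaning well back, with the catch still home. Next I'll push the knob towards +y.

Request:
{"name": "step_arm", "arguments": {
  "plan": [
    [[-0.03, 0, -0.02], 0],
    [[-0.03, 0, -0.02], 0],
    [[-0.03, 0, -0.01], 0],
    [[-0.027, 0.04, 0], 0],
    [[0, 0.05, 0], 0],
    [[0, 0.05, 0], 0],
    [[0, 0.05, 0], 0],
    [[0, 0.05, 0], 0],
    [[0, 0, 0.03], 0],
    [[0, 0, 0.03], 0],
    [[0, 0, 0.025], 0],
    [[0, 0, 0], 0]
  ]
}}

```text
t: 5.12
ee_pos: [505.8, 185.5, 76.6]
tool_rot: [0.016, 1.0, -0.001, -0.005]
wrist_force: [-0.7, -0.3, -0.5]
width: 0.001
```

```bash
python3 st.py -68 203 80;  python3 - <<'E'
from h import *
p=P("wrist"); cv2.imwrite("pics/w2.png",vision.camera("wrist"))
E
```

```text
t 5.12 case [-73.2 145.5  76.6] yawerr 0.04 (turn +0.001) F [-0.7 -0.3 -0.5] w 0.00
need mm [-5.2 57.5 -3.6] frac [-0.0086  0.0958 -0.0061]
```

View pics/w2.png

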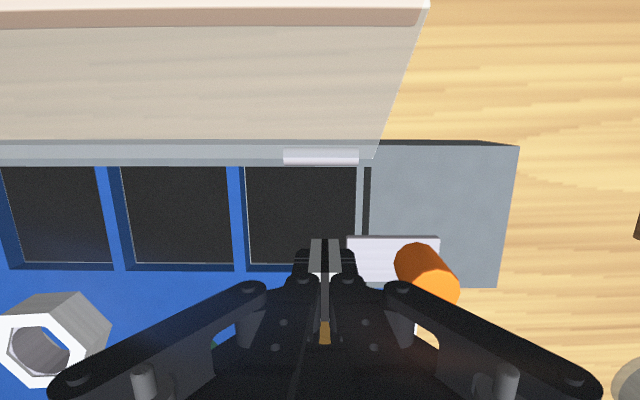

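The fingertip (325,250) sits left of the knob (base about (418,262)), just off the plate. I'll push.

Request:
{"name": "step_arm", "arguments": {
  "plan": [
    [[-0.008, 0.01, -0.004], 0],
    [[0, 0.01, 0], 0],
    [[0, 0.01, 0], 0],
    [[0, 0.01, 0], 0],
    [[0, 0.01, 0], 0],
    [[0, 0.01, 0], 0],
    [[0, 0.01, 0], 0],
    [[0, 0.01, 0], 0],
    [[0, 0.005, 0], 0],
    [[0, 0.005, 0], 0],
    [[0, 0, 0], 0]
  ]
}}

```text
t: 6.08
ee_pos: [516.7, 236.0, 84.0]
tool_rot: [0.017, 1.0, -0.005, 0.0]
wrist_force: [-0.1, -11.4, 5.4]
width: 0.002
```

```bash
python3 st.py -68 203 80;  python3 - <<'E'
from h import *
p=P("side"); im=vision.camera("side"); cv2.imwrite("pics/s2.png",im)
hsv=cv2.cvtColor(im,cv2.COLOR_BGR2HSV)
m=cv2.inRange(hsv,(5,150,120),(18,255,255)); n,l,st,c=cv2.connectedComponentsWithStats(m)
for i in range(1,n):
    if st[i,4]>15: print(st[i],c[i].round(1))
o=cv2.imread("pics/side0.png");m=cv2.inRange(cv2.cvtColor(o,cv2.COLOR_BGR2HSV),(5,150,120),(18,255,255)); n,l,st,c=cv2.connectedComponentsWithStats(m)
for i in range(1,n):
    if st[i,4]>15: print("0",st[i],c[i].round(1))
print(proj("side",cw([(-69,195,97),(-69,231,97)])))
E
```

```text
t 6.08 case [-63.9 196.4  84. ] yawerr -0.09 (turn -0.002) F [ -0.1 -11.4   5.4] w 0.00
need mm [4.1 6.7 3.9] frac [0.0069 0.0111 0.0065]
[375 176   7  87 202] [378.7 221. ]
[328 276   9  14  99] [332.6 282.5]
[191 339  27   3  28] [204.5 339.8]
0 [346 171  13  86 268] [351.7 214.5]
0 [330 267   9  14  86] [333.8 273.1]
0 [191 339  27   3  27] [204.  339.9]
[[334.08322431 272.30177785]
 [332.54671695 284.12491246]]
```

Request:
{"name": "step_arm", "arguments": {
  "plan": [
    [[0, 0.006, 0], 0],
    [[0, 0.006, 0], 0],
    [[0, 0, 0], 0],
    [[0, 0, 0], 0]
  ]
}}

```text
t: 6.47
ee_pos: [516.7, 236.6, 84.0]
tool_rot: [0.019, 1.0, -0.012, -0.0]
wrist_force: [-2.0, -25.7, 8.3]
width: -0.004
```

```bash
python3 st.py -68 203 80;  python3 - <<'E'
from h import *
im=vision.camera("side"); t=vision.camera("top")
m=cv2.inRange(cv2.cvtColor(im,cv2.COLOR_BGR2HSV),(5,150,120),(18,255,255)); n,l,st,c=cv2.connectedComponentsWithStats(m)
for i in range(1,n):
    if st[i,4]>50: print(st[i],c[i].round(1))
cv2.imwrite("pics/c3.png",np.hstack([crop(t,215,190,80,60,5),crop(im,310,250,60,50,6)]))
E
```

```text
t 6.47 case [-63.9 197.   84. ] yawerr -0.30 (turn -0.007) F [ -2.  -25.7   8.3] w -0.00
need mm [4.1 6.1 3.9] frac [0.0069 0.0102 0.0065]
[375 176   7  87 202] [378.7 221. ]
[328 277   9  13  96] [332.6 282.8]
```

View pics/c3.png

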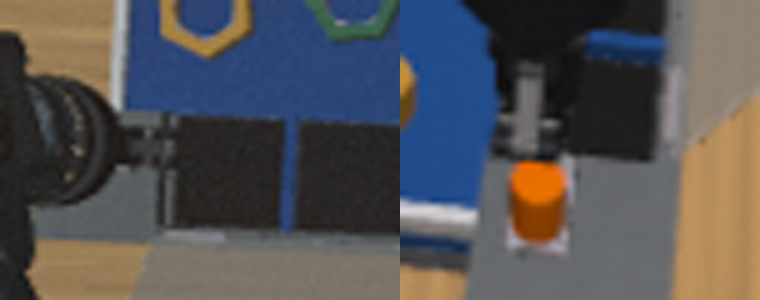

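Request:
{"name": "step_arm", "arguments": {
  "plan": [
    [[0, -0.03, 0], 0],
    [[0, -0.01, -0.06], 0],
    [[0, -0.01, -0.06], 0],
    [[0, -0.01, -0.06], 0],
    [[0, 0, -0.055], 0],
    [[-0.02, -0.05, 0], 0],
    [[-0.02, -0.05, 0], 0],
    [[-0.02, -0.05, 0], 0],
    [[-0.02, -0.05, 0], 0],
    [[-0.02, -0.05, 0], 0],
    [[0, 0, 0], 0],
    [[0, 0, 0], 0]
  ]
}}

```text
t: 7.57
ee_pos: [571.1, 58.5, 223.9]
tool_rot: [0.017, 1.0, 0.001, -0.001]
wrist_force: [-0.2, -0.2, -0.1]
width: -0.001
```

```bash
python3 st.py 80 0 230;  python3 - <<'E'
from h import *
p=P("wrist"); im=vision.camera("wrist"); cv2.imwrite("pics/w3.png",im)
np.savez("w3.npz",K=p[0],d=p[1],o=p[2],A=p[3].as_quat())
t=vision.camera("top"); cv2.imwrite("pics/t3.png",t)
E
```

```text
t 7.57 case [ -3.9  20.6 223.9] yawerr -0.17 (turn -0.004) F [-0.2 -0.2 -0.1] w -0.00
need mm [-84.  -20.4  -6.2] frac [-0.14   -0.0339 -0.0104]
```

View pics/w3.png

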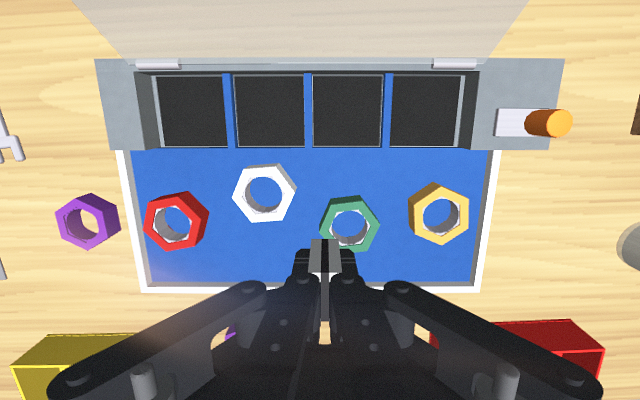

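Lid fully back and catch drawn back. Nut tops: red (176,220), silver (264,192), green (349,223), yellow (438,213); pocket strips meet the deck edge at (228,148), (308,148) and (388,148).

```bash
cat > b.py <<'E'
from h import *
from scipy.optimize import least_squares
z=np.load("w3.npz"); p=(z["K"],z["d"],z["o"],R.from_quat(z["A"]))
obj=np.array([(-42,-84,30),(-42,0,30),(-42,84,30),(-42,-164,30),(-42,164,30),(130,-205,42),(130,205,42),(-130,-205,50)],float)
px=np.array([(228.5,148),(308,148),(388,148),(156,147),(463,148),(141,292),(479,292),(96,59)],float)
print("prior proj",(proj("wrist",cw(obj),p)-px).round(1).tolist())
def X(g): return R.from_euler('z',g[2]).apply(obj)+[g[0],g[1],0]
g=least_squares(lambda g:(proj("wrist",X(g),p)-px).ravel(),np.load("case.npy"),loss="soft_l1")
print(g.x,(proj("wrist",X(g.x),p)-px).round(1).tolist())
np.save("case.npy",g.x)
for n,u in dict(r=(176,220.5),s=(264,192.5),g=(349,223),y=(438.5,213)).items(): print(n,wc(at_z("wrist",[u],56,p)).round(1))
print("knob",wc(at_z("wrist",[(559,124)],98,p)).round(1))
E
python3 b.py; python3 st.py 39 -140 100
```

```text
prior proj [[-1.0, -1.9], [-3.4, -2.3], [-6.1, -2.4], [-1.3, -0.5], [-7.9, -2.5], [-3.2, -0.7], [-2.3, -1.3], [-7.4, -2.4]]
[ 5.76586079e+02  4.19207007e+01 -3.56062026e-02] [[3.2, -0.3], [0.7, -0.3], [-2.2, -0.2], [2.9, 0.9], [-4.2, 0.1], [0.1, 0.3], [0.5, 0.7], [-2.3, -1.0]]
r [[  32.9 -142.6   56. ]]
s [[  1.8 -46.   56. ]]
g [[35.5 43.6 56. ]]
y [[ 24.1 139.   56. ]]
knob [[-69.8 219.   98. ]]
t 7.67 case [ -6.6  18.  224.3] yawerr 0.23 (turn +0.005) F [ 0.2  0.3 -0.2] w 0.00
need mm [ -45.2 -158.4  124.1] frac [-0.0753 -0.264   0.2068]
```

```bash
python3 - <<'E'
from h import *
im=cv2.imread("pics/w3.png"); hsv=cv2.cvtColor(im,cv2.COLOR_BGR2HSV)
b=cv2.inRange(hsv,(105,100,80),(125,255,255))
for row in (90,110,130,140,145,155,160):
    d=np.flatnonzero(np.diff((b[row]>0).astype(int))); print(row,d.tolist())
for col in (190,270,350,425): print(col,np.flatnonzero(np.diff((b[60:200,col]>0).astype(int)))+60)
for n,(lo,hi) in dict(g=((60,60,40),(85,255,255)),y=((15,90,90),(26,255,255))).items():
    m=cv2.inRange(hsv,lo,hi); k,l,st,c=cv2.connectedComponentsWithStats(m); i=[j for j in range(1,k) if st[j,4]>400]; print(n,[(st[j].tolist(),c[j].round(1).tolist()) for j in i])
E
```

```text
90 [222, 233, 303, 311, 383, 392]
110 [223, 234, 303, 311, 382, 391]
130 [225, 236, 304, 311, 381, 390]
140 [226, 237, 303, 312, 380, 389]
145 [226, 237, 304, 312, 379, 389]
155 [130, 486]
160 [130, 486]
190 [147 192]
270 [146 163 177]
350 [146 195]
425 [146 185]
g [([319, 195, 61, 58, 1314], [349.2, 219.7])]
y [([0, 0, 83, 24, 1117], [34.5, 7.2]), ([526, 0, 114, 8, 425], [593.0, 3.5]), ([559, 30, 81, 12, 402], [603.2, 36.3]), ([547, 98, 93, 49, 1669], [587.0, 130.2]), ([19, 133, 97, 29, 1326], [63.0, 148.8]), ([569, 150, 71, 13, 408], [608.0, 156.4]), ([408, 182, 60, 63, 1666], [435.6, 211.4]), ([467, 305, 173, 22, 1449], [564.7, 314.9]), ([0, 319, 154, 81, 5278], [55.7, 351.7]), ([586, 327, 54, 49, 1566], [619.5, 350.4]), ([600, 382, 40, 18, 459], [620.6, 392.3])]
```

```bash
sed -i 's/(228.5,148),(308,148),(388,148),(156,147),(463,148)/(230.3,147),(308,147),(385.7,147),(157,147),(459,147)/' b.py; python3 b.py; python3 st.py 85 126 180
```

```text
prior proj [[1.4, 0.7], [0.7, 0.7], [0.1, 0.8], [1.9, 0.9], [-0.2, 1.1], [0.1, 0.3], [0.5, 0.7], [-2.3, -1.0]]
[ 5.75882385e+02  4.14851000e+01 -3.36346809e-02] [[0.8, 0.2], [0.2, 0.1], [-0.3, 0.0], [1.4, 0.5], [-0.6, 0.1], [-0.1, 0.1], [0.4, -0.0], [-3.1, -1.3]]
r [[  33.3 -142.3   56. ]]
s [[  2.4 -45.6  56. ]]
g [[36.2 44.  56. ]]
y [[ 25.1 139.4  56. ]]
knob [[-68.7 219.6  98. ]]
t 7.67 case [ -5.9  18.5 224.3] yawerr 0.12 (turn +0.003) F [ 0.2  0.3 -0.2] w 0.00
need mm [-91.2 107.2  44.4] frac [-0.152   0.1787  0.0739]
```

Case pose is consistent now: yellow (25,139), green (36,44), silver (2,-46), red (33,-142). I'll use a half-open fork behind each nut, yellow first.

Request:
{"name": "step_arm", "arguments": {
  "plan": [
    [[-0.036, 0.05, 0], 0],
    [[-0.036, 0.05, 0], 0],
    [[-0.036, 0.05, 0], 0],
    [[-0.036, 0.05, 0], 0],
    [[0, 0, 0.05], 0],
    [[0, 0, 0.05], 0],
    [[0, 0, 0.05], 0],
    [[0, 0, 0.05], 0],
    [[0, 0, 0.04], 0],
    [[0, 0, 0], 0],
    [[0, 0, 0], 0]
  ],
  "claw": 144
}}

```text
t: 8.58
ee_pos: [658.6, 177.9, 78.5]
tool_rot: [0.015, 1.0, -0.0, -0.003]
wrist_force: [-0.1, -0.3, 0.2]
width: 0.438
```

```bash
cat > look.py <<'E'
# nut positions from the wrist camera by colour, case frame
from h import *
def seg(im,n):
    hsv=cv2.cvtColor(im,cv2.COLOR_BGR2HSV)
    return {"y":lambda:cv2.inRange(hsv,(14,100,90),(27,255,255)),"g":lambda:cv2.inRange(hsv,(55,60,40),(90,255,255)),
      "r":lambda:cv2.inRange(hsv,(0,150,70),(6,255,255))|cv2.inRange(hsv,(174,150,70),(180,255,255))}[n]()
E
python3 st.py 80 139 33; python3 - <<'E'
from h import *
cv2.imwrite("pics/w4.png",vision.camera("wrist"))
E
```

```text
t 8.58 case [ 78.1 139.1  78.5] yawerr 0.22 (turn +0.005) F [-0.1 -0.3  0.2] w 0.44
need mm [-2.1 -0.1 45.5] frac [-0.0036 -0.0002  0.0758]
```

View pics/w4.png

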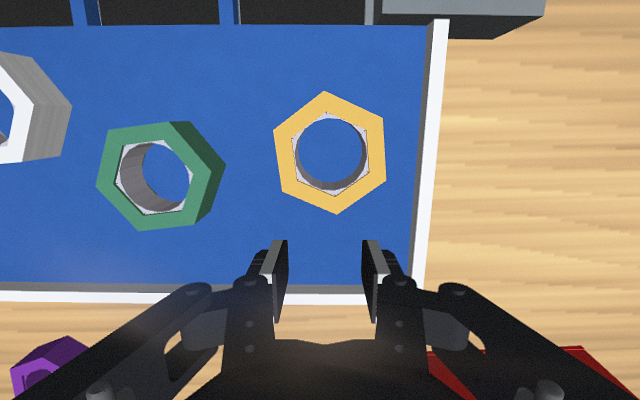

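The yellow nut is at (329,153), in line with the fork (midpoint x≈325). I'll lower the fork and begin pushing.

Request:
{"name": "step_arm", "arguments": {
  "plan": [
    [[0, 0.001, 0.025], 0],
    [[0, 0.001, 0.025], 0],
    [[0, 0, 0.025], 0],
    [[0, 0, 0], 0],
    [[0.01, 0, 0], 0],
    [[0.008, 0, 0], 0],
    [[0.008, 0, 0], 0],
    [[0.008, 0, 0], 0],
    [[0.008, 0, 0], 0],
    [[0.008, -0.001, 0], 0],
    [[0.008, -0.001, 0], 0],
    [[0.008, -0.001, 0], 0]
  ]
}}

```text
t: 9.63
ee_pos: [621.6, 177.2, 36.4]
tool_rot: [0.016, 1.0, 0.0, 0.001]
wrist_force: [0.8, -1.0, 1.8]
width: 0.435
```

```bash
python3 st.py -28 126 33
```

```text
t 9.63 case [ 41.1 137.1  36.4] yawerr 0.10 (turn +0.002) F [ 0.8 -1.   1.8] w 0.44
need mm [ 69.1 -11.    3.3] frac [ 0.1152 -0.0184  0.0054]
```

Request:
{"name": "step_arm", "arguments": {
  "plan": [
    [[0.01, -0.0017, 0.004], 0],
    [[0.01, -0.0017, 0], 0],
    [[0.01, -0.0017, 0], 0],
    [[0.01, -0.0017, 0], 0],
    [[0.01, -0.0017, 0], 0],
    [[0.01, -0.0017, 0], 0],
    [[0.01, -0.0017, 0], 0],
    [[0.01, -0.0017, 0], 0],
    [[0.01, -0.0017, 0], 0],
    [[0.01, -0.0017, 0], 0],
    [[0.008, -0.0014, 0], 0],
    [[0, 0, 0], 0]
  ]
}}

```text
t: 10.63
ee_pos: [554.5, 168.0, 32.8]
tool_rot: [0.016, 1.0, -0.0, -0.001]
wrist_force: [0.1, 0.5, -1.0]
width: 0.435
```

```bash
cat >> look.py <<'E'
import sys
def nuts(names,z=56,save=None):
    p=P("wrist"); im=vision.camera("wrist"); out={}
    if save: cv2.imwrite(save,im)
    for n in names:
        m=seg(im,n); cs=cv2.findContours(m,cv2.RETR_EXTERNAL,cv2.CHAIN_APPROX_NONE)[0]; cs=[c for c in cs if cv2.contourArea(c)>300]
        for c in cs:
            (u,v),rad=cv2.minEnclosingCircle(c); q=wc(at_z("wrist",[(u,v)],z,p))[0]
            if abs(q[1])<190 and -130<q[0]<125: print(n,"px",round(u),round(v),round(rad),"case",q.round(1)[:2])
if len(sys.argv)>1: nuts(sys.argv[1],float(sys.argv[2]),sys.argv[3])
E
python3 st.py -44 126 33; python3 look.py y 56 pics/w5.png
```

```text
t 10.63 case [-25.6 125.7  32.8] yawerr 0.11 (turn +0.003) F [ 0.1  0.5 -1. ] w 0.44
need mm [18.4  0.3 -0.1] frac [ 0.0307  0.0005 -0.0002]
y px 327 189 79 case [-66.8 127.5]
```

Request:
{"name": "step_arm", "arguments": {
  "plan": [
    [[0.005, 0, 0], 0],
    [[0.005, 0, 0], 0],
    [[0.005, 0, 0], 0],
    [[0.005, 0, 0], 0],
    [[0.005, 0, 0], 0],
    [[0.003, 0, 0], 0],
    [[0, 0, 0], 0]
  ]
}}

```text
t: 11.27
ee_pos: [539.1, 168.8, 33.3]
tool_rot: [0.016, 1.0, -0.0, -0.0]
wrist_force: [1.1, 1.0, -0.7]
width: 0.433
```

```bash
python3 st.py 80 44 100; python3 look.py y 44 pics/w6.png
```

```text
t 11.27 case [-41.1 126.   33.3] yawerr 0.11 (turn +0.002) F [ 1.1  1.  -0.7] w 0.43
need mm [-120.9  -82.2  -66.8] frac [-0.2014 -0.137  -0.1113]
y px 325 191 74 case [-78.4 127.1]
```

View pics/w6.png

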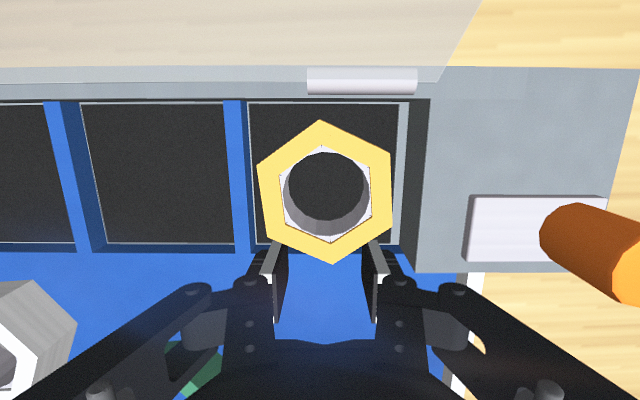

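The yellow nut has dropped into pocket3: its image size shrank, and it is centred at about (-78,127). Next is green.

Request:
{"name": "step_arm", "arguments": {
  "plan": [
    [[-0.02, 0, 0], 0],
    [[-0.01, 0, -0.05], 0],
    [[-0.02, -0.02, -0.035], 0],
    [[-0.04, -0.03, 0], 0],
    [[-0.04, -0.03, 0], 0],
    [[-0.04, -0.03, 0], 0],
    [[-0.045, -0.027, 0], 0],
    [[0, 0, 0], 0],
    [[0, 0, 0], 0]
  ]
}}

```text
t: 12.07
ee_pos: [666.6, 81.1, 83.1]
tool_rot: [0.017, 1.0, 0.0, -0.001]
wrist_force: [-0.5, 0.9, 0.2]
width: 0.432
```

```bash
python3 st.py 90 44 33; python3 look.py gy 56 pics/w7.png
```

```text
t 12.07 case [89.3 42.6 83.1] yawerr -0.03 (turn -0.001) F [-0.5  0.9  0.2] w 0.43
need mm [-0.8  1.4 50.1] frac [-0.0013  0.0023  0.0835]
g px 326 154 60 case [40.4 44.3]
```

Request:
{"name": "step_arm", "arguments": {
  "plan": [
    [[0, 0.002, 0.028], 0],
    [[0, 0, 0.028], 0],
    [[0, 0, 0.027], 0],
    [[0, 0, 0], 0],
    [[0.008, 0, 0], 0],
    [[0.008, 0, 0], 0],
    [[0.008, 0, 0], 0],
    [[0.008, 0, 0], 0],
    [[0.009, 0, 0], 0],
    [[0.01, 0, 0], 0],
    [[0.01, 0, 0], 0],
    [[0.01, 0, 0], 0]
  ]
}}

```text
t: 13.12
ee_pos: [623.8, 85.0, 35.6]
tool_rot: [0.016, 1.0, 0.0, 0.001]
wrist_force: [1.4, -0.4, 1.1]
width: 0.436
```

```bash
python3 st.py -24 42 33
```

```text
t 13.12 case [46.4 45.1 35.6] yawerr 0.09 (turn +0.002) F [ 1.4 -0.4  1.1] w 0.44
need mm [70.5 -3.   2.4] frac [ 0.1174 -0.0049  0.004 ]
```

Request:
{"name": "step_arm", "arguments": {
  "plan": [
    [[0.01, -0.001, 0.004], 0],
    [[0.01, -0.001, 0], 0],
    [[0.01, -0.001, 0], 0],
    [[0.01, -0.001, 0], 0],
    [[0.01, -0.001, 0], 0],
    [[0.01, 0, 0], 0],
    [[0.01, 0, 0], 0],
    [[0.01, 0, 0], 0],
    [[0.01, 0, 0], 0],
    [[0.01, 0, 0], 0],
    [[0.008, 0, 0], 0],
    [[0.005, 0, 0], 0]
  ]
}}

```text
t: 14.12
ee_pos: [555.7, 84.0, 33.1]
tool_rot: [0.016, 1.0, -0.0, 0.001]
wrist_force: [1.3, 0.8, 4.1]
width: 0.434
```

```bash
python3 st.py -41 42 33; python3 look.py g 56 pics/w8.png
```

```text
t 14.12 case [-21.6  41.8  33.1] yawerr 0.10 (turn +0.002) F [1.3 0.8 4.1] w 0.43
need mm [19.4  0.2  0.1] frac [0.0324 0.0003 0.0001]
g px 321 188 81 case [-63.4  41.2]
```

Request:
{"name": "step_arm", "arguments": {
  "plan": [
    [[0.005, 0, 0], 0],
    [[0.005, 0, 0], 0],
    [[0.005, 0, 0], 0],
    [[0.005, 0, 0], 0],
    [[0.005, 0, 0], 0],
    [[0.005, 0, 0], 0],
    [[0.002, 0, 0], 0],
    [[0, 0, 0], 0]
  ]
}}

```text
t: 14.83
ee_pos: [535.7, 84.8, 31.8]
tool_rot: [0.016, 1.0, -0.0, -0.0]
wrist_force: [0.7, -0.1, -0.4]
width: 0.441
```

```bash
python3 st.py 60 -46 80; python3 look.py gy 44 pics/w9.png
```

```text
t 14.83 case [-41.7  41.9  31.8] yawerr 0.10 (turn +0.002) F [ 0.7 -0.1 -0.4] w 0.44
need mm [-101.4  -88.1  -48.3] frac [-0.1691 -0.1469 -0.0805]
g px 321 186 80 case [-81.8  41.1]
y px 492 176 82 case [-86.6 115.3]
```

Request:
{"name": "step_arm", "arguments": {
  "plan": [
    [[-0.02, 0, 0], 0],
    [[-0.01, 0, -0.05], 0],
    [[-0.017, -0.01, -0.035], 0],
    [[-0.03, -0.033, 0], 0],
    [[-0.03, -0.034, 0], 0],
    [[-0.03, -0.035, 0], 0],
    [[-0.03, -0.035, 0], 0],
    [[0, 0, 0], 0],
    [[0, 0, 0], 0]
  ]
}}

```text
t: 15.63
ee_pos: [634.3, -7.8, 82.8]
tool_rot: [0.017, 1.0, 0.0, -0.0]
wrist_force: [-0.2, 0.1, -0.4]
width: 0.441
```

```bash
python3 st.py 60 -46 33; python3 look.py gyr 56 pics/w10.png
```

```text
t 15.63 case [ 60.  -47.3  82.8] yawerr -0.03 (turn -0.001) F [-0.2  0.1 -0.4] w 0.44
need mm [-0.   1.3 49.8] frac [-0.      0.0022  0.083 ]
g px 480 2 64 case [-63.7  29.8]
y px 600 16 42 case [-58.7  91.3]
r px 156 193 63 case [  32.9 -142.9]
```

View pics/w10.png

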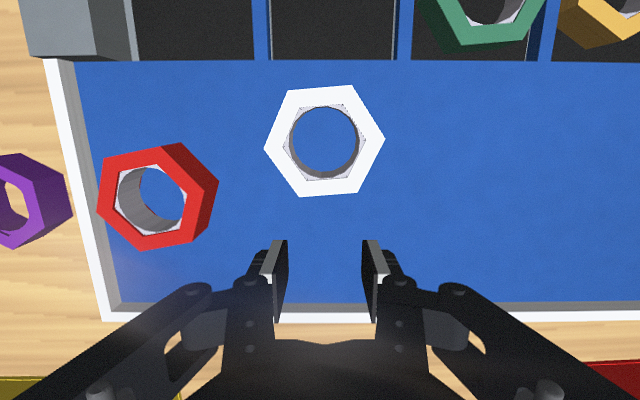

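Green and yellow sit in their pockets at the top edge. Silver (324,140) is in line with the fork, and red is at (157,197). I'll push silver.

Request:
{"name": "step_arm", "arguments": {
  "plan": [
    [[0, 0, 0.028], 0],
    [[0, 0, 0.028], 0],
    [[0, 0, 0.027], 0],
    [[0, 0, 0], 0],
    [[0.009, 0, 0], 0],
    [[0.008, 0, 0], 0],
    [[0.008, 0, 0], 0],
    [[0.008, 0, 0], 0],
    [[0.009, 0.001, 0], 0],
    [[0.01, 0.001, 0], 0],
    [[0.01, 0.001, 0], 0],
    [[0.01, 0.001, 0], 0]
  ]
}}

```text
t: 16.68
ee_pos: [591.0, -2.9, 34.3]
tool_rot: [0.016, 1.0, -0.0, 0.001]
wrist_force: [2.2, -0.7, 2.3]
width: 0.434
```

```bash
python3 st.py -24 -42 33
```

```text
t 16.68 case [ 16.6 -43.8  34.3] yawerr 0.09 (turn +0.002) F [ 2.2 -0.7  2.3] w 0.43
need mm [40.6  1.9  1.2] frac [0.0676 0.0032 0.002 ]
```

Request:
{"name": "step_arm", "arguments": {
  "plan": [
    [[0.01, 0.001, 0.002], 0],
    [[0.01, 0.001, 0], 0],
    [[0.01, 0.001, 0], 0],
    [[0.01, 0, 0], 0],
    [[0.008, 0, 0], 0],
    [[0.008, 0, 0], 0],
    [[0.008, 0, 0], 0],
    [[0.008, 0, 0], 0],
    [[0.007, 0, 0], 0],
    [[0.006, 0, 0], 0],
    [[0.006, 0, 0], 0],
    [[0.005, 0, 0], 0]
  ]
}}

```text
t: 17.68
ee_pos: [531.4, 1.0, 30.9]
tool_rot: [0.016, 1.0, 0.0, -0.002]
wrist_force: [-0.6, 0.7, -0.9]
width: 0.433
```

Request:
{"name": "step_arm", "arguments": {
  "plan": [
    [[0, 0, 0], 0],
    [[0.002, 0, 0], 0],
    [[0, 0, 0], 0]
  ]
}}

```text
t: 17.93
ee_pos: [531.7, 0.9, 32.0]
tool_rot: [0.016, 1.0, 0.0, -0.0]
wrist_force: [-0.1, 0.5, -0.7]
width: 0.436
```

```bash
python3 st.py 90 -142 80; python3 - <<'E'
from h import *
cv2.imwrite("pics/w11.png",vision.camera("wrist"))
E
```

```text
t 17.93 case [-42.8 -42.   32. ] yawerr 0.10 (turn +0.002) F [-0.1  0.5 -0.7] w 0.44
need mm [-132.6 -100.2  -48. ] frac [-0.221 -0.167 -0.08 ]
```

View pics/w11.png

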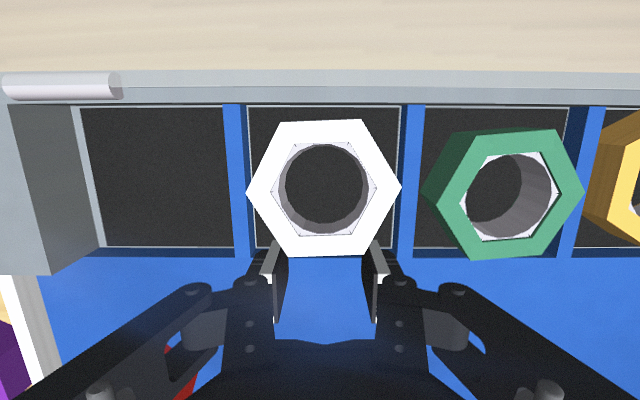

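Silver is centred in pocket1 (323,187) and seated. Now red.

Request:
{"name": "step_arm", "arguments": {
  "plan": [
    [[-0.02, 0, 0], 0],
    [[-0.01, 0, -0.05], 0],
    [[-0.02, -0.02, -0.03], 0],
    [[-0.042, -0.035, 0], 0],
    [[-0.042, -0.037, 0], 0],
    [[-0.042, -0.037, 0], 0],
    [[-0.042, -0.037, 0], 0],
    [[0, 0, 0], 0],
    [[0, 0, 0], 0]
  ]
}}

```text
t: 18.73
ee_pos: [659.9, -104.3, 78.6]
tool_rot: [0.017, 1.0, 0.0, -0.001]
wrist_force: [0.3, 0.2, -0.0]
width: 0.437
```

```bash
python3 st.py 88 -141 33; python3 look.py r 56 pics/w12.png
```

```text
t 18.73 case [  88.9 -142.8   78.6] yawerr -0.02 (turn -0.000) F [ 0.3  0.2 -0. ] w 0.44
need mm [ 0.8  1.8 45.6] frac [0.0013 0.003  0.0759]
r px 313 148 62 case [  36.1 -148.4]
```

Request:
{"name": "step_arm", "arguments": {
  "plan": [
    [[0, -0.0075, 0.025], 0],
    [[0, 0, 0.025], 0],
    [[0, 0, 0.025], 0],
    [[0, 0, 0], 0],
    [[0.009, 0, 0], 0],
    [[0.008, 0, 0], 0],
    [[0.008, 0, 0], 0],
    [[0.008, 0, 0], 0],
    [[0.008, 0.001, 0], 0],
    [[0.008, 0.001, 0], 0],
    [[0.009, 0.002, 0], 0],
    [[0.009, 0.002, 0], 0]
  ]
}}

```text
t: 19.78
ee_pos: [619.0, -102.5, 35.6]
tool_rot: [0.016, 1.0, -0.0, 0.0]
wrist_force: [0.2, 0.5, 0.9]
width: 0.436
```

```bash
python3 st.py -24 -126 33;python3 look.py r 56 pics/w13.png
```

```text
t 19.78 case [  48.  -142.5   35.6] yawerr 0.09 (turn +0.002) F [0.2 0.5 0.9] w 0.44
need mm [71.9 16.6  2.5] frac [0.1199 0.0277 0.0042]
r px 319 192 80 case [   8.3 -144.1]
```

Request:
{"name": "step_arm", "arguments": {
  "plan": [
    [[0.01, 0.0025, 0.003], 0],
    [[0.01, 0.0025, 0], 0],
    [[0.01, 0.0025, 0], 0],
    [[0.01, 0.0025, 0], 0],
    [[0.01, 0.0025, 0], 0],
    [[0.01, 0.0025, 0], 0],
    [[0.01, 0.0025, 0], 0],
    [[0.01, 0.0025, 0], 0],
    [[0.01, 0.0025, 0], 0],
    [[0.01, 0.0025, 0], 0],
    [[0.01, 0.002, 0], 0],
    [[0.007, 0, 0], 0]
  ]
}}

```text
t: 20.83
ee_pos: [548.6, -83.6, 33.3]
tool_rot: [0.016, 1.0, 0.0, -0.0]
wrist_force: [0.8, -0.5, 1.0]
width: 0.436
```

```bash
python3 st.py -42 -126 33;python3 look.py r 56 pics/w14.png
```

```text
t 20.83 case [ -23.  -126.    33.3] yawerr 0.11 (turn +0.002) F [ 0.8 -0.5  1. ] w 0.44
need mm [19.   0.   0.3] frac [0.0316 0.     0.0005]
r px 319 187 80 case [ -65.2 -127.5]
```

Request:
{"name": "step_arm", "arguments": {
  "plan": [
    [[0.005, 0, 0], 0],
    [[0.005, 0, 0], 0],
    [[0.005, 0, 0], 0],
    [[0.005, 0, 0], 0],
    [[0.005, 0, 0], 0],
    [[0.005, 0, 0], 0],
    [[0.002, 0, 0], 0],
    [[0, 0, 0], 0],
    [[-0.02, 0, 0], 0],
    [[0, 0, -0.05], 0],
    [[0, 0, -0.05], 0],
    [[0, 0, -0.05], 0]
  ]
}}

```text
t: 21.88
ee_pos: [541.6, -83.6, 123.3]
tool_rot: [0.016, 1.0, 0.0, -0.001]
wrist_force: [0.4, -0.3, -0.8]
width: 0.436
```

Request:
{"name": "step_arm", "arguments": {
  "plan": [
    [[0, 0.05, -0.035], 0],
    [[0, 0.05, -0.035], 0],
    [[0, 0.05, -0.035], 0],
    [[0, 0.05, 0], 0],
    [[0, 0.05, 0], 0],
    [[0, 0, 0], 0],
    [[0, 0, 0], 0]
  ],
  "claw": 255
}}

```text
t: 22.47
ee_pos: [547.1, 67.5, 186.4]
tool_rot: [0.014, 1.0, -0.0, 0.0]
wrist_force: [0.1, 0.5, 0.1]
width: 0.0
```

```bash
python3 st.py -205 0 230;python3 look.py ryg 44 pics/w15.png
```

```text
t 22.47 case [-29.6  25.  186.4] yawerr 0.28 (turn +0.006) F [0.1 0.5 0.1] w 0.00
need mm [175.5 -24.2 -43.6] frac [ 0.2924 -0.0403 -0.0727]
r px 164 138 42 case [ -79.2 -122.6]
y px 424 132 38 case [-85.1 116.1]
g px 342 139 37 case [-78.4  41.9]
```

View pics/w15.png

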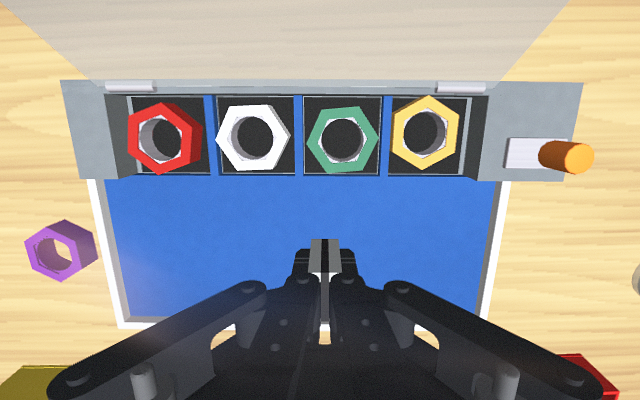

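Red, silver and green sit centred. Yellow (425,132) looks shifted and a little larger, so I'll check it enlarged.

```bash
python3 - <<'E'
from h import *
w=cv2.imread("pics/w15.png"); s=vision.camera("side"); cv2.imwrite("pics/s15.png",s)
a=crop(w,110,75,380,120,2.1); b=crop(s,310,180,65,110,3); b=cv2.rotate(b,cv2.ROTATE_90_CLOCKWISE)
b=cv2.resize(b,(a.shape[1],int(b.shape[0]*a.shape[1]/b.shape[1])))[:345]
cv2.imwrite("pics/c15.png",np.vstack([a,b])); print(a.shape,b.shape)
E
```

```text
(252, 798, 3) (345, 798, 3)
```

View pics/c15.png

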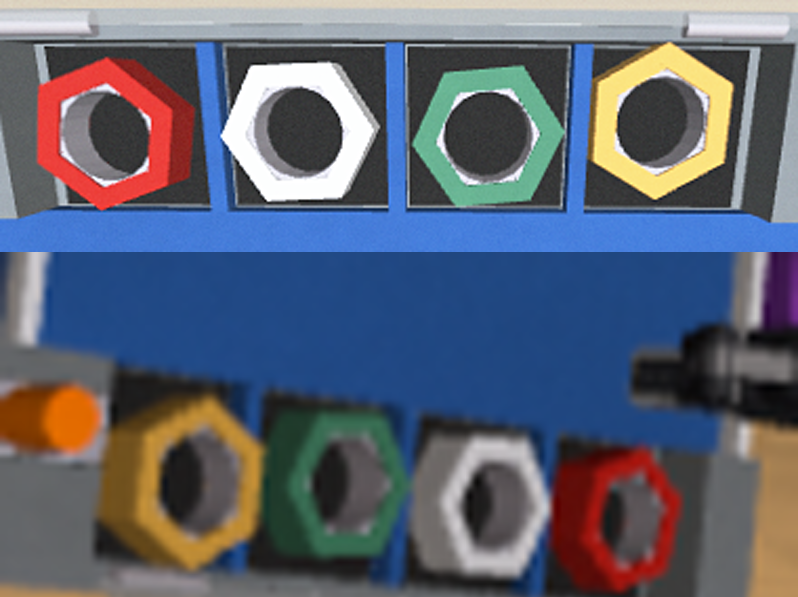

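Yellow may be tilted, so I'll look from directly above it and fit its pose numerically.

Request:
{"name": "step_arm", "arguments": {
  "plan": [
    [[-0.011, 0.042, 0.02], 0],
    [[-0.011, 0.042, 0.03], 0],
    [[-0.011, 0.042, 0.03], 0],
    [[0, 0.042, 0.03], 0],
    [[0, 0, 0], 0],
    [[0, 0, 0], 0],
    [[0, 0, 0], 0]
  ]
}}

```text
t: 23.15
ee_pos: [570.3, 164.8, 120.4]
tool_rot: [0.017, 1.0, -0.0, -0.0]
wrist_force: [-0.1, 0.2, 0.6]
width: 0.002
```

```bash
cat > tilt.py <<'E'
# PnP pose of nuts' top hexagon from a wrist picture
from h import *
import sys
def hexfit(m):
    c=max(cv2.findContours(m,cv2.RETR_EXTERNAL,cv2.CHAIN_APPROX_NONE)[0],key=cv2.contourArea); hull=cv2.convexHull(c)
    for e in np.arange(2,14,.5):
        q=cv2.approxPolyDP(hull,e,True)[:,0]
        if len(q)==6: break
    # refine: line fits along each side, intersect
    L=[];pts=c[:,0].astype(float)
    for i in range(6):
        a,b=q[i].astype(float),q[(i+1)%6].astype(float); d=(b-a)/np.linalg.norm(b-a); n=np.array([-d[1],d[0]])
        t=(pts-a)@d; k=(abs((pts-a)@n)<3)&(t>5)&(t<np.linalg.norm(b-a)-5)
        l=cv2.fitLine(pts[k].astype(np.float32),cv2.DIST_HUBER,0,.01,.01).ravel(); L.append(l)
    out=[]
    for i in range(6):
        a,b=L[i-1],L[i]; s=np.linalg.solve(np.c_[a[:2],-b[:2]],b[2:]-a[2:]); out.append(a[2:]+s[0]*a[:2])
    return np.array(out)
def pose(px,p):
    K,d,o,A=p; a=np.arange(6)*np.pi/3; obj=np.c_[33.5*np.cos(a),-33.5*np.sin(a),0*a]
    best=None
    for k in (px,px[::-1]):
        n,rv,tv,er=cv2.solvePnPGeneric(obj,k.astype(float),K,d,flags=cv2.SOLVEPNP_IPPE)
        for r_,t_,e_ in zip(rv,tv,er):
            nz=A.apply(cv2.Rodrigues(r_)[0][:,2]); nz*=np.sign(nz[2])
            print("  ctr",wc(o+A.apply(t_.ravel()))[0].round(1),"n",wc(nz+cw([0,0,0])[0])[0].round(2),"err",e_.round(2))
        
E
python3 st.py -10 126 110; python3 - <<'E'
from h import *
from tilt import *
p=P("wrist"); im=vision.camera("wrist"); cv2.imwrite("pics/w16.png",im)
np.savez("w16.npz",K=p[0],d=p[1],o=p[2],A=p[3].as_quat())
hsv=cv2.cvtColor(im,cv2.COLOR_BGR2HSV)
for n,m in dict(y=cv2.inRange(hsv[:,:540],(17,90,170),(30,255,255)),g=cv2.inRange(hsv,(60,60,110),(90,255,200))).items():
    m=cv2.morphologyEx(m,cv2.MORPH_CLOSE,np.ones((3,3)))
    cv2.imwrite(f"pics/m_{n}.png",m)
    q=hexfit(m); print(n,q.round(1).tolist()); pose(q,p)
E
```

```text
t 23.15 case [ -9.7 123.  120.4] yawerr 0.02 (turn +0.000) F [-0.1  0.2  0.6] w 0.00
need mm [ 0.3  3.  10.4] frac [0.0005 0.005  0.0173]
y [[314.70001220703125, 55.400001525878906], [357.3999938964844, 82.69999694824219], [355.70001220703125, 133.10000610351562], [314.8999938964844, 156.8000030517578], [274.29998779296875, 132.89999389648438], [272.29998779296875, 82.80000305175781]]
  ctr [-84.1 116.7  42.2] n [-0.02 -0.11  0.99] err [0.27]
  ctr [-83.9 117.4  42.2] n [0.06 0.17 0.98] err [0.53]
  ctr [-84.1 116.7  42.2] n [-0.02 -0.11  0.99] err [0.27]
  ctr [-83.9 117.4  42.2] n [0.06 0.17 0.98] err [0.53]
g [[223.0, 71.9000015258789], [253.60000610351562, 114.0999984741211], [236.8000030517578, 157.5], [190.8000030517578, 161.8000030517578], [160.0, 123.5], [173.89999389648438, 77.5]]
  ctr [-77.3  40.6  40.9] n [-0.02  0.02  1.  ] err [0.25]
  ctr [-77.3  42.3  40.9] n [-0.    0.65  0.76] err [1.78]
  ctr [-77.3  40.6  40.9] n [-0.02  0.02  1.  ] err [0.25]
  ctr [-77.3  42.3  40.9] n [-0.    0.65  0.76] err [1.78]
```

Yellow reads z 42 against green's 41, flat within noise. It sits against its pocket's side at (-84,117), so all four are seated. Now I'll go behind the lid.

Request:
{"name": "step_arm", "arguments": {
  "plan": [
    [[0, 0, -0.06], 0],
    [[0, 0, -0.06], 0],
    [[0, 0, -0.06], 0],
    [[0.043, -0.026, 0], 0],
    [[0.043, -0.026, 0], 0],
    [[0.043, -0.026, 0], 0],
    [[0.043, -0.026, 0], 0],
    [[0.043, -0.026, 0], 0],
    [[0.043, -0.026, 0], 0],
    [[0.043, -0.026, 0], 0],
    [[0.043, -0.026, 0], 0],
    [[0, 0, 0], 0]
  ]
}}

```text
t: 24.2
ee_pos: [356.4, 45.6, 230.0]
tool_rot: [0.018, 1.0, -0.001, 0.001]
wrist_force: [1.1, 0.4, 0.5]
width: -0.001
```

Request:
{"name": "step_arm", "arguments": {
  "plan": [
    [[0, 0, 0.05], 0],
    [[0, 0, 0.05], 0],
    [[0, 0, 0.05], 0],
    [[0, 0, 0.05], 0],
    [[0, 0, 0], 0]
  ]
}}

```text
t: 24.62
ee_pos: [354.9, 47.6, 102.2]
tool_rot: [0.017, 1.0, 0.0, -0.006]
wrist_force: [-2.2, -0.2, -1.2]
width: 0.002
```

```bash
python3 st.py -215 0 105
```

```text
t 24.62 case [-221.    -1.3  102.2] yawerr -0.01 (turn -0.000) F [-2.2 -0.2 -1.2] w 0.00
need mm [-6.   1.3 -2.8] frac [-0.01    0.0022 -0.0047]
```

Request:
{"name": "step_arm", "arguments": {
  "plan": [
    [[-0.012, 0, 0], 0],
    [[-0.012, 0, 0], 0],
    [[-0.01, 0, 0], 0],
    [[-0.008, 0, 0], 0],
    [[-0.008, 0, 0], 0],
    [[-0.008, 0, 0], 0],
    [[-0.008, 0, 0], 0],
    [[-0.01, 0, 0], 0],
    [[-0.01, 0, 0], 0],
    [[-0.01, 0, 0], 0],
    [[-0.01, 0, 0], 0],
    [[-0.01, 0, 0], 0]
  ]
}}

```text
t: 25.62
ee_pos: [431.2, 45.8, 109.8]
tool_rot: [0.016, 1.0, -0.0, 0.001]
wrist_force: [-2.2, 0.4, 9.5]
width: -0.002
```

```bash
python3 st.py -135 0 113
```

```text
t 25.62 case [-144.8   -0.5  109.8] yawerr 0.10 (turn +0.002) F [-2.2  0.4  9.5] w -0.00
need mm [-9.8  0.5 -3.1] frac [-0.0163  0.0008 -0.0052]
```

Request:
{"name": "step_arm", "arguments": {
  "plan": [
    [[-0.006, 0, 0], 0],
    [[-0.006, 0, 0], 0],
    [[-0.006, 0, 0], 0],
    [[-0.006, 0, 0], 0]
  ]
}}

```text
t: 25.95
ee_pos: [444.6, 45.4, 108.3]
tool_rot: [0.016, 1.0, -0.0, 0.0]
wrist_force: [0.0, 0.7, 0.9]
width: -0.001
```

```bash
python3 st.py -130 0 113; python3 - <<'E'
from h import *
im=vision.camera("side"); cv2.imwrite("pics/s20.png",im)
m=cv2.inRange(cv2.cvtColor(im,cv2.COLOR_BGR2HSV),(5,150,120),(18,255,255)); n,l,st,c=cv2.connectedComponentsWithStats(m)
for i in range(1,n):
    if st[i,4]>50: print(st[i],c[i].round(1))
for th in (.3,.6,.9,1.2,1.5,1.8,2.1):
    o=np.array([-124+90*np.cos(th)-9*np.sin(th),0,53+90*np.sin(th)+9*np.cos(th)])
    print(th,proj("side",cw([o+[0,168,0],o-[0,168,0]])).round(0).tolist())
E
```

```text
t 25.95 case [-131.3   -0.5  108.3] yawerr 0.10 (turn +0.002) F [0.  0.7 0.9] w -0.00
need mm [-1.3  0.5 -4.7] frac [-0.0022  0.0009 -0.0078]
[353 206   7  51 143] [355.9 231.7]
[328 276   9  14  97] [332.6 282.6]
0.3 [[324.0, 266.0], [337.0, 184.0]]
0.6 [[329.0, 261.0], [341.0, 179.0]]
0.9 [[337.0, 258.0], [348.0, 175.0]]
1.2 [[347.0, 256.0], [356.0, 173.0]]
1.5 [[358.0, 256.0], [364.0, 173.0]]
1.8 [[368.0, 259.0], [372.0, 175.0]]
2.1 [[377.0, 263.0], [380.0, 178.0]]
```

Request:
{"name": "step_arm", "arguments": {
  "plan": [
    [[-0.009, 0, 0], 0],
    [[-0.009, 0, 0], 0],
    [[-0.009, 0, 0], 0],
    [[-0.009, 0, 0.002], 0],
    [[-0.009, 0, 0.002], 0],
    [[-0.009, 0, 0.003], 0],
    [[-0.009, 0, 0.003], 0],
    [[0, 0, 0], 0]
  ]
}}

```text
t: 26.67
ee_pos: [482.9, 44.1, 102.0]
tool_rot: [0.016, 1.0, -0.0, 0.001]
wrist_force: [0.4, -0.1, 0.4]
width: -0.005
```

```bash
cat > lid.py <<'E'
from h import *
from scipy.optimize import minimize_scalar
im=vision.camera("side")
m=cv2.inRange(cv2.cvtColor(im,cv2.COLOR_BGR2HSV),(5,150,120),(18,255,255)); n,l,st,c=cv2.connectedComponentsWithStats(m)
for i in range(1,n):
    if st[i,4]>15 and c[i][0]>300: print(st[i],c[i].round(1))
E
python3 st.py -58 0 85; python3 lid.py
```

```text
t 26.67 case [-93.   -0.5 102. ] yawerr 0.09 (turn +0.002) F [ 0.4 -0.1  0.4] w -0.01
need mm [-35.    0.5  17. ] frac [-0.0583  0.0008  0.0283]
[333 192  12  67 249] [339. 227.]
[328 276   9  14  95] [332.5 282.5]
```

Request:
{"name": "step_arm", "arguments": {
  "plan": [
    [[-0.008, 0, 0.004], 0],
    [[-0.008, 0, 0.004], 0],
    [[-0.008, 0, 0.004], 0],
    [[-0.008, 0, 0.004], 0],
    [[-0.008, 0, 0.004], 0],
    [[-0.008, 0, 0.004], 0],
    [[0, 0, 0], 0],
    [[0, 0, 0], 0]
  ]
}}

```text
t: 27.38
ee_pos: [510.6, 43.2, 87.6]
tool_rot: [0.016, 1.0, 0.0, -0.0]
wrist_force: [-0.3, 0.2, 0.0]
width: 0.003
```

```bash
python3 st.py -58 0 85; python3 lid.py
```

```text
t 27.38 case [-65.3  -0.4  87.6] yawerr 0.10 (turn +0.002) F [-0.3  0.2  0. ] w 0.00
need mm [-7.3  0.4  2.6] frac [-0.0122  0.0007  0.0044]
[323 202  12  63 239] [329.  235.3]
[328 276   9  14  93] [332.4 282.5]
```

Request:
{"name": "step_arm", "arguments": {
  "plan": [
    [[0, 0, -0.02], 0],
    [[0, 0, -0.02], 0],
    [[0, 0, -0.02], 0],
    [[0, 0, 0], 0],
    [[0, 0, 0], 0],
    [[0, 0, 0], 0],
    [[0, 0, 0], 0],
    [[0, 0, 0], 0],
    [[0, 0, 0], 0],
    [[0, 0, 0], 0],
    [[0, 0, 0], 0],
    [[0, 0, 0], 0]
  ]
}}

```text
t: 28.43
ee_pos: [510.3, 43.3, 123.7]
tool_rot: [0.016, 1.0, 0.0, -0.0]
wrist_force: [0.0, -0.8, -0.1]
width: -0.002
```

```bash
python3 st.py -35 0 120; python3 lid.py; python3 - <<'E'
from h import *
for th in (0,.05,.1,.2):
    o=np.array([-124+90*np.cos(th)-9*np.sin(th),0,53+90*np.sin(th)+9*np.cos(th)])
    print(th,proj("side",cw([o+[0,168,0],o-[0,168,0]])).round(1).tolist())
E
```

```text
t 28.43 case [-65.6  -0.4 123.7] yawerr 0.10 (turn +0.002) F [ 0.  -0.8 -0.1] w -0.00
need mm [-30.6   0.3   3.7] frac [-0.0511  0.0006  0.0061]
[320 191  15  81 279] [327.4 233.4]
[328 276   9  14  93] [332.4 282.5]
0 [[321.1, 271.5], [334.6, 189.4]]
0.05 [[321.4, 270.5], [334.8, 188.4]]
0.1 [[321.6, 269.6], [335.0, 187.5]]
0.2 [[322.5, 267.7], [335.8, 185.5]]
```

The bar's rows (191–272) match θ≈0, so the lid is shut. Now the catch.

Request:
{"name": "step_arm", "arguments": {
  "plan": [
    [[0, 0, -0.05], 0],
    [[0.004, 0.048, -0.05], 0],
    [[0, 0.048, 0], 0],
    [[0, 0.048, 0], 0],
    [[0, 0.048, 0], 0],
    [[0, 0.048, 0], 0],
    [[0, 0.048, 0], 0],
    [[0, 0.048, 0], 0],
    [[0, 0.048, 0], 0],
    [[0, 0.048, 0], 0],
    [[0, 0, 0], 0],
    [[0, 0, 0], 0]
  ]
}}

```text
t: 29.48
ee_pos: [515.9, 303.7, 183.4]
tool_rot: [0.015, 1.0, -0.0, -0.0]
wrist_force: [0.1, -1.0, 0.4]
width: -0.003
```

```bash
python3 st.py -68 262 82; python3 lid.py; python3 - <<'E'
from h import *
p=P("wrist"); im=vision.camera("wrist"); cv2.imwrite("pics/w21.png",im)
m=cv2.inRange(cv2.cvtColor(im,cv2.COLOR_BGR2HSV),(5,150,120),(20,255,255)); n,l,st,c=cv2.connectedComponentsWithStats(m)
for i in range(1,n):
    if st[i,4]>200: print(st[i],c[i].round(1),wc(at_z("wrist",[c[i]],85,p)).round(0))
E
```

```text
t 29.48 case [-68.8 260.  183.4] yawerr 0.25 (turn +0.006) F [ 0.1 -1.   0.4] w -0.00
need mm [ -0.8   2.  101.4] frac [-0.0014  0.0034  0.169 ]
[320 255   5  17  51] [322.  264.1]
[328 277   9  13  95] [332.6 282.7]
[256 190  34  33 783] [272.7 205.9] [[-66. 217.  85.]]
[   0  225  227   13 2611] [115.2 231.2] [[-43.  82.  85.]]
```

Request:
{"name": "step_arm", "arguments": {
  "plan": [
    [[0, 0.003, 0.045], 0],
    [[0, 0, 0.045], 0],
    [[0, 0, 0.045], 0],
    [[0, 0, 0.034], 0],
    [[0, 0, 0], 0],
    [[0, -0.01, 0], 0],
    [[0, -0.01, 0], 0],
    [[0, -0.01, 0], 0],
    [[0, -0.01, 0], 0],
    [[0, -0.01, 0], 0],
    [[0, -0.01, 0], 0],
    [[0, -0.01, 0], 0]
  ]
}}

```text
t: 30.58
ee_pos: [515.9, 262.0, 83.8]
tool_rot: [0.016, 1.0, 0.001, 0.001]
wrist_force: [0.7, 1.6, 1.2]
width: 0.0
```

```bash
python3 st.py -68 213 82; python3 lid.py
```

```text
t 30.58 case [-67.4 218.4  83.8] yawerr 0.09 (turn +0.002) F [0.7 1.6 1.2] w 0.00
need mm [ 0.6 -5.4  1.8] frac [ 0.0011 -0.009   0.003 ]
[320 261   5  11  38] [321.8 266.3]
```

Sliding smoothly at about 1.6 N. I'll push on to the stop.

Request:
{"name": "step_arm", "arguments": {
  "plan": [
    [[0, -0.006, 0], 0],
    [[0, -0.005, 0], 0],
    [[0, -0.005, 0], 0],
    [[0, -0.004, 0], 0],
    [[0, 0, 0], 0],
    [[0, 0, 0], 0]
  ]
}}

```text
t: 31.13
ee_pos: [514.6, 250.5, 82.5]
tool_rot: [0.016, 1.0, 0.0, -0.0]
wrist_force: [-0.9, 3.1, 0.5]
width: 0.002
```

```bash
python3 st.py -68 207 82
```

```text
t 31.13 case [-68.3 206.8  82.5] yawerr 0.11 (turn +0.002) F [-0.9  3.1  0.5] w 0.00
need mm [-0.3  0.2  0.5] frac [-0.0005  0.0003  0.0008]
```

Request:
{"name": "step_arm", "arguments": {
  "plan": [
    [[0, -0.005, 0], 0],
    [[0, -0.005, 0], 0],
    [[0, -0.005, 0], 0],
    [[0, 0, 0], 0],
    [[0, 0, 0], 0]
  ]
}}

```text
t: 31.55
ee_pos: [514.5, 249.6, 83.1]
tool_rot: [0.014, 1.0, 0.009, 0.0]
wrist_force: [0.8, 19.4, -2.1]
width: -0.002
```

```bash
python3 st.py -68 207 82
```

```text
t 31.55 case [-68.3 205.9  83.1] yawerr 0.37 (turn +0.008) F [ 0.8 19.4 -2.1] w -0.00
need mm [-0.3  1.   1.1] frac [-0.0006  0.0017  0.0018]
```

At the hard stop (19 N). I'll back off, rise and check.

Request:
{"name": "step_arm", "arguments": {
  "plan": [
    [[0, 0.03, 0], 0],
    [[0, 0.03, 0], 0],
    [[0, 0, -0.05], 0],
    [[0, 0, -0.06], 0],
    [[0, 0, -0.06], 0],
    [[0, 0, -0.06], 0],
    [[0.04, 0.04, 0], 0],
    [[0.04, 0.04, 0], 0],
    [[0.04, 0.04, 0], 0],
    [[0.04, 0.04, 0], 0],
    [[0, 0, 0], 0],
    [[0, 0, 0], 0]
  ]
}}

```text
t: 32.55
ee_pos: [421.1, 376.6, 219.9]
tool_rot: [0.014, 1.0, -0.001, -0.0]
wrist_force: [0.5, -0.6, -0.8]
width: 0.001
```

```bash
python3 st.py; python3 lid.py; python3 - <<'E'
from h import *
t=vision.camera("top"); s=vision.camera("side")
a=crop(t,215,150,160,100,2.4); b=crop(s,260,165,120,150,3.9)
c=np.zeros((590,800,3),np.uint8); c[:240,:384]=a[:240,:384]; c[:585,390:390+b.shape[1]][:,:410]=b[:585,:410]
k=crop(t,150,90,340,190,1.1); c[250:250+k.shape[0],:k.shape[1]]=k[:,:800]
cv2.imwrite("pics/fin.png",c)
E
```

```text
t 32.55 case [-165.9  329.7  219.9] yawerr 0.29 (turn +0.007) F [ 0.5 -0.6 -0.8] w 0.00
[320 189  17  83 291] [327.7 231.6]
[330 265   9  14 101] [334.  271.1]
```

View pics/fin.png

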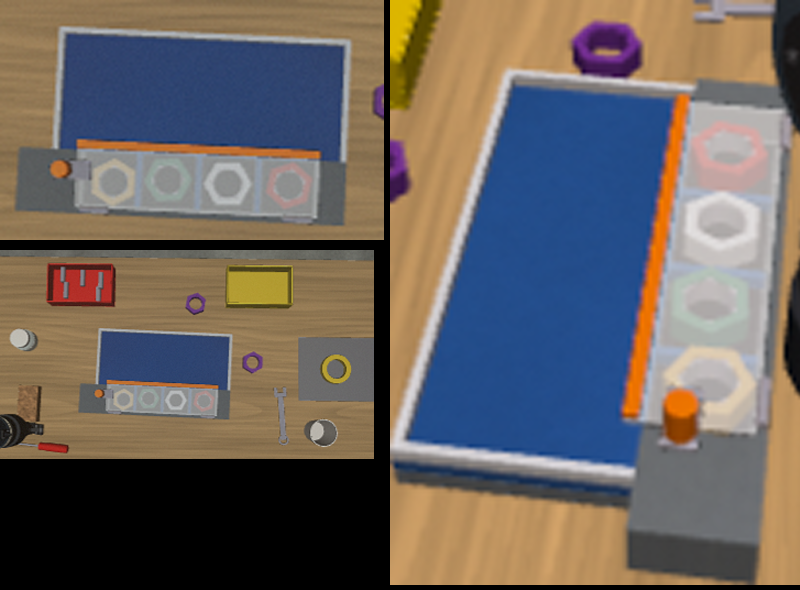

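The picture shows the lid flat shut over all four nuts. The knob moved from row 282.8 to 271.1 in the side view, about 36 mm, so it is home. The bystanders are in place and the arm is clear.

```bash
python3 -c "
from rig import r
print(r.job_done())"
```

```text
the job is handed in; nothing more can be done
None
```

I carried out the whole job and handed it in at about t = 33 s; it reports no verdict. The order was: lid swung back to its stop, catch drawn back, then yellow, green, silver and red nuts slid into pockets 3, 2, 1 and 0. After that I shut the lid and pushed the catch home.

**Last checks**
- **Lid:** the bar's position in the side picture matches fully shut.
- **Catch:** the knob moved 11.7 px between drawn back and home, which is about 36 mm, and it met its stop at 19 N.
- **Nuts:** all four show in their pockets under the shut lid.
- **Bystanders:** they look unmoved in the last picture; I did not measure them.
- **Forces:** the highest wrist force I read was 9.5 N while pushing the lid and about 4 N while pushing the nuts. Those readings come only at the end of each move.

**What disagreed**
- **Drawing the catch back:** the first measurement suggested only about 29 mm of travel. A 26 N push moved it no further, so I took that as the stop.
- **Yellow nut:** after seating it had shifted about 10 mm against the side of its pocket. Its pose fit gave an uncertain tilt of about 0.1 rad, close to the 0.12 limit. Its height matched a seated nut, so I left it.
- **Red nut:** its position jumped about 6 mm between two looks, and I corrected for that before pushing.

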